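# Index the gearbox and press its knob onto the D-shaft

### The arm

A 6-joint arm with a two-finger parallel gripper is mounted at the origin on the work surface; the furniture and walls round the work are solid. World frame = base frame: x ahead of the robot, y to its left, z up, the work surface at z = 0. Lengths are in m, angles in rad, forces in N, time in s.
With the tool pointing down it reaches from about 0.25 to 0.775 m from the base axis. Payload 4 kg.
Tool frame: the origin (TCP) lies midway between the tips of the shut fingers; the grasp point (between the pads) lies 19 mm behind it; z points along the fingers, y is the line along which they close (so a half turn about z gives the same grasp; the last joint's range is limited). The gripper opens to 94 mm and grips with 3 to 60 N. Pads are 16 mm wide; open, the fingers measure 119 mm over their backs; the gripper's body (75 mm by 177 mm) begins 78 mm behind the grasp point.
Start: joints at [-1.222, 0.087, 1.371, -0, 1.684, -0.103], TCP at [0.24, -0.495, 0.206] pointing down, gripper open.
Joint ranges: [-3.1, 3.1], [-0.76, 2.03], [0.27, 2.55], [-1.08, 4.22], [0.17, 2.65], [-2.57, 2.57]. Speed limits (rad/s): [2.79, 2.79, 3.14, 3.14, 3.14, 3.14].

### API

Orientations are given as a unit quaternion [w, x, y, z].
In Python, from workcell import arm gives the robot as it stands. The module is installed in compiled form; this text tells all that it offers.
- The arm moves only by the shell command python3 -m handwheel 'ROWS' [FORCE]. ROWS is JSON, a list of rows, each an object with "rotation": the turn, a rotation vector about the tool's x, y, z in rad, a list of three; "travel": the shift along the tool's x, y, z in cm, a list of three; "jaw": the gripper's target within -1 to 1 (shut at 1, half-way at 0, fully open at -1). In form: [{"rotation": [ax, ay, az], "travel": [dx, dy, dz], "jaw": jaw}, ...]. A call has 1 to 5 rows; each row is the pose to reach, as a shift and turn from the pose commanded when the call began, along the tool's axes at that moment; what a row does not reach only later rows make up. A row lasts 1/8 s, in which the tool goes at most 62.5 mm and 10.7 degrees, less where a joint would pass 70% of its speed; a pose out of reach is approached as far as the arm can. A call with a gripper value outside its range is refused whole. The fingers move at their own pace and stop on an object; FORCE is the grip in N (left out, the last holds). Time passes only in rows, so rows that repeat a pose let the fingers close. It gives the time, the measured TCP pose, the force, the opening and the grip force at its end, in the units of the state.
- arm.read_state(): the state, without advancing time (a new reading comes with each control period).
- arm.get_image(name): name is "scene" or "top" or "wrist"; returns (picture, depth): 384x512x3 uint8, red, green, blue; 384x512 float32, m along the optical axis (not along the pixel's ray), 0 where there is no reading.
- arm.camera_params(name): a dict with "intrinsics" (3x3 intrinsics, pixels), "xyz" and "attitude" of the camera in the world; the wrist camera has in their place "tool_from_camera" (4x4, takes a point from camera to tool coordinates, whose origin is the TCP and whose axes are the flange's). Camera axes: x right, y down, z forward; pixel columns grow to the right and rows downward; lengths in m; the calibration is good to about 2 mm. A picture is of the moment at which its call begins: read the wrist's pose just before it. camera_params takes no time and is no camera call.
- arm.finish_job(): hands the job in; it is judged then, once.
The state is a dict: "time": time; "qpos": joint angles; "dq": joint speeds; "tau": joint torques, N m; "position": TCP position; "eef_rot": TCP orientation; "ft_force": force on the tool from outside, world axes, zero at the start; "wrist_torque": the same for the moment, N m; "gripper_width": finger opening in m; "finger_force": force on a finger pad.
Only numpy, scipy, OpenCV 4.12 (cv2) and the standard library are available. Lean on these libraries where they do the work, as an engineer would, in place of code of your own. Each camera call takes 0.05 s, during which the arm holds its last target. There are 200 camera calls.

### The job

First turn the round indexing table anticlockwise by its upright black post until it clicks into its detent and rests there. Then take the loose black bar knob, turn it so that its nose points the way the flat of the gearbox's D-shaft faces, and push it fully down on the shaft against the sprung collar, down to the gearbox lid. Finish while still holding the knob pressed right down, the table still in its detent, and leave the tape measure and the wax tin where they stand.

Things in the scene. Friction and masses are not known exactly. Their poses are not given: they have to be found in the camera images.
- indexer: fixed base of the indexing table: grey plate 250x250x14 mm. Origin: centre of its underside, straight below the table's vertical axis. The aluminium disc on it (240 mm across) has its top 32 mm above the work surface. On the base's +x,-y corner stands a 40 mm high dark block with the detent roller.
- turntable (a joint): turn of the disc and all on it, rad, positive anticlockwise from above. 0 = detent: a sprung roller between two dogs on the rim. Starts 1.1 to 2.0 rad short (negative); friction 0.15 N m, stays where it is left. Riding over the first dog, 0.1 rad before 0, takes 0.6 to 1 N m; a second dog just past 0 resists likewise. Stops at -2.2 and +0.35.
- post_grip (a point): on the axis of the upright round black post fixed to the disc, 100 mm from the table's axis, 72 mm above the work surface. Post 18 mm across, from 32 to 87 mm above the work surface. Axes turn with the disc: +y points from the post to the table's axis.
- shaft_foot (a point): on the D-shaft's axis at the gearbox's flat lid, 72 mm above the work surface, 65 mm from the table's axis, opposite the post; z up, +x towards the shaft's flat. Shaft 20 mm across, flat 3 mm from the axis, 24 mm high above the lid, top 3 mm chamfered. It can itself turn, up to 1 rad either way, against stiff friction (0.08 N m). Gearbox about 90x76 mm.
- collar (a joint): sprung ring round the shaft's foot, 34 mm across: 0 = up (6 mm above the lid), 0.006 m = pressed flush with the lid; 5 N starts it, 8 N holds it fully down.
- knob: loose black bar knob, 60 to 130 g, standing bore down. Bar 60 (x) by 34 (y) by 42 mm high, flat sides to grip across y; pointed nose at +x, 44 mm from the origin, bright line on top there. Origin: bore axis at the underside. Bore 22 mm across, 27 mm deep, lead-in chamfer; its flat is on the nose side, 4 mm from the axis: the nose must point as the shaft's flat faces, within 6 degrees.
- tape_measure: tape measure standing on edge, 35x87x64 mm, a bystander; origin at the centre of its underside.
- wax_tin: round flat tin, 71 mm across, 25 mm high, a bystander; origin at the centre of its underside.
Things that resemble listed ones, but are neither listed nor needed, are in the scene too. There is more than one size of the knob; the job needs the larger.

How it is judged:
On the way:
1. the table rests in its detent, the knob still standing on the work surface (value of joint turntable between -0.03 and 0.03 rad and velocity of joint turntable between -0.05 and 0.05 rad/s and height (world z) of knob below 0.02 m), for 0.3 s.
At the end, for the whole second after the job is handed in: table within 0.03 rad of its detent; knob within 3 mm of the shaft's axis, 0.4 rad of its flat and 0.09 rad of upright, its underside within 2 mm of the lid; collar down more than 4 mm; fingers on the knob with more than 2 N (value of joint turntable between -0.03 and 0.03 rad and horizontal distance between knob and shaft_foot below 0.003 m and z of knob in the frame of shaft_foot below 0.002 m and angle between knob's own z axis and vertical below 0.09 rad and angle between the x axis of knob and the x axis of shaft_foot, either way round below 0.4 rad and value of joint collar above 0.004 m and contact force between the fingers and knob above 2 N); the arm keeps its last pose, push and grip.
It fails at once if the tape measure is moved by more than 3 cm (distance of tape_measure from where it was at the start of the episode above 0.03 m).
It fails at once if the wax tin is moved by more than 3 cm (distance of wax_tin from where it was at the start of the episode above 0.03 m).
It also fails if it takes over 58 s, if anything falls off the work surface, if the arm or the gripper's body presses on something with over 40 N, if the wrist force passes 120 N, or if a joint passes its speed limit or range.

## Working session

There is one attempt and no reset: what is moved stays moved. The work goes in short steps, Python scripts to look and compute and a shell command to move; the robot and the scene stay as the last step left them, time stands still between calls to the robot, and variables do not carry over. Pictures are saved under pics/ and viewed, at most 10 in all, crops included, and the job is handed in when it is done.

```bash
mkdir -p pics; cat > h.py <<'E'
import numpy as np, cv2
from workcell import arm
from scipy.spatial.transform import Rotation as R
def q2R(q): return R.from_quat([q[1],q[2],q[3],q[0]]).as_matrix()
def cam(name,st=None):
    p=arm.camera_params(name); K=np.array(p["intrinsics"])
    if name=="wrist":
        st=st or arm.read_state(); T=np.eye(4);T[:3,:3]=q2R(st["eef_rot"]);T[:3,3]=st["position"]
        return K,T@np.array(p["tool_from_camera"])
    T=np.eye(4);a=np.array(p["attitude"]);T[:3,:3]=q2R(a) if a.size==4 else a;T[:3,3]=p["xyz"];return K,T
def shot(name,tag):
    st=arm.read_state();K,T=cam(name,st);im,d=arm.get_image(name)
    np.savez(f"{tag}.npz",K=K,T=T,im=im,d=d);cv2.imwrite(f"pics/{tag}.png",im[:,:,::-1]);return im,d,K,T
def pt(f,u,v,z=None):
    K,T,d=f["K"],f["T"],f["d"];r=np.linalg.inv(K)@[u,v,1]
    if z is None: return T[:3,:3]@(r*d[int(v),int(u)])+T[:3,3]
    r=T[:3,:3]@r;return T[:3,3]+r*(z-T[2,3])/r[2]
def crop(tag,out,u0,v0,u1,v1,s):
    im=cv2.imread(f"pics/{tag}.png")[v0:v1,u0:u1];cv2.imwrite(f"pics/{out}.png",cv2.resize(im,None,fx=s,fy=s,interpolation=cv2.INTER_CUBIC))
E
python3 - <<'E'
from h import *
shot("top","top0");shot("scene","scene0")
print(arm.read_state());print(arm.camera_params("top"),arm.camera_params("wrist"))
E
```

```text
{'time': 0.1, 'qpos': array([-1.22212955e+00,  8.78711144e-02,  1.37205683e+00,  2.63221199e-05,
        1.68360518e+00, -1.03096615e-01]), 'dq': array([ 0.00079226, -0.00097284, -0.00169314,  0.00119239,  0.00176932,
        0.00219106]), 'tau': array([ 2.11689265e-03, -3.41255307e+01, -3.03299439e+01,  7.19328225e-02,
        3.04654066e-02, -9.81086419e-05]), 'position': array([ 0.23994479, -0.49436654,  0.20445016]), 'eef_rot': array([-9.64528889e-04,  9.74596228e-01,  2.23967075e-01, -1.05850477e-04]), 'ft_force': array([-0.18182598,  0.12706294, -0.41691808]), 'wrist_torque': array([ 0.00924414, -0.02805789, -0.0027199 ]), 'finger_force': 0.0, 'gripper_width': 0.09420444984804818}
{'intrinsics': array([[470.37110625,   0.        , 251.59878324],
       [  0.        , 470.37110625, 192.62768938],
       [  0.        ,   0.        ,   1.        ]]), 'xyz': array([0.35809083, 0.03449369, 1.35024761]), 'attitude': array([ 0.03538282, -0.70243805,  0.70961303, -0.04216846])} {'intrinsics': array([[308.33716209,   0.        , 255.75880043],
       [  0.        , 308.33716209, 189.30767564],
       [  0.        ,   0.        ,   1.        ]]), 'tool_from_camera': array([[-1.01785088e-03, -9.66117669e-01, -2.58100006e-01,
         7.63376398e-02],
       [ 9.99998854e-01, -6.94104630e-04, -1.34545896e-03,
         1.43465346e-03],
       [ 1.12072326e-03, -2.58101080e-01,  9.66117269e-01,
        -1.79232301e-01],
       [ 0.00000000e+00,  0.00000000e+00,  0.00000000e+00,
         1.00000000e+00]])}
```

View pics/top0.png

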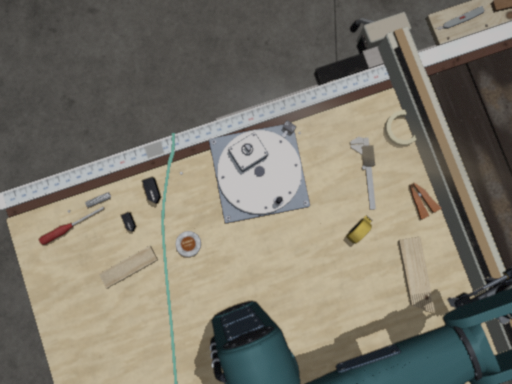

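View pics/scene0.png

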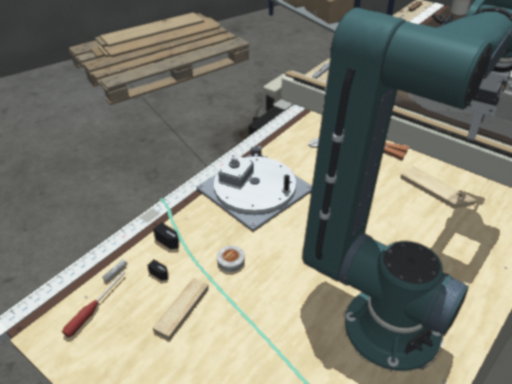

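The top view shows the indexing table at (260,171), with the gearbox at (248,150), the post at about (278,202) and the detent block at (289,129). Two things could be the knob: the larger black bar at (151,190) and a smaller one at (128,222). I choose the larger and will check it in a crop. The wax tin is at (188,244), the tape measure at (359,230), and a hose runs at x≈168.

```bash
python3 - <<'E'
from h import *
crop("top0","c0",110,115,310,255,4)
f=np.load("top0.npz")
for n,u,v,z in [("centre",260,171,.032),("post",278,202,.087),("shaft",248,150,.09),("block",289,129,.04),("knobL",151,190,.042),("knobS",128,222,.03),("tin",188,244,.025),("tape",359,230,.06),("hose",168,200,0)]:
    print(n,pt(f,u,v,z).round(3),pt(f,u,v).round(3))
E
```

```text
centre [ 0.565 -0.003  0.032] [ 0.564 -0.003  0.034]
post [ 0.471 -0.049  0.087] [ 0.472 -0.05   0.079]
shaft [0.614 0.03  0.09 ] [0.613 0.03  0.092]
block [ 0.684 -0.087  0.04 ] [ 0.683 -0.087  0.042]
knobL [0.512 0.302 0.042] [0.512 0.302 0.043]
knobS [0.424 0.368 0.03 ] [0.424 0.367 0.034]
tin [0.361 0.2   0.025] [0.361 0.201 0.023]
tape [ 0.394 -0.272  0.06 ] [ 0.394 -0.271  0.063]
hose [0.488 0.262 0.   ] [ 0.488  0.262 -0.002]
```

View pics/c0.png

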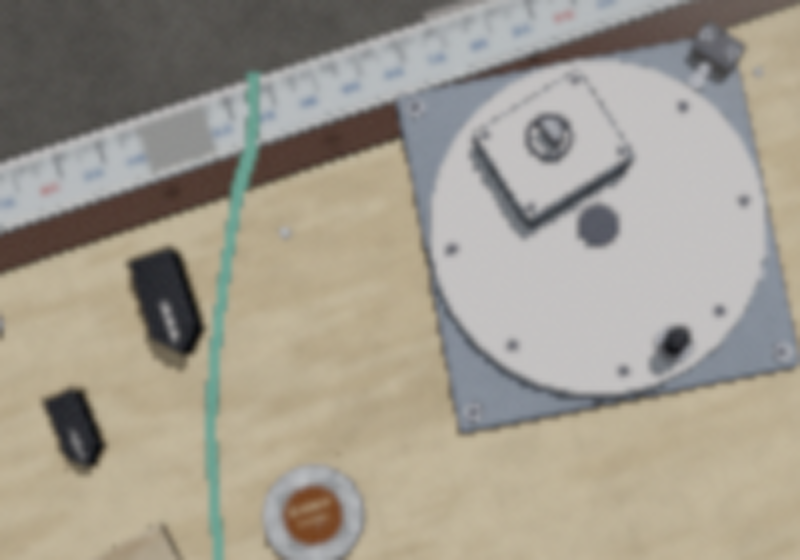

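The crop confirms the larger knob: centre at about (166,305) in the crop, nose pointing down at (180,365) with its bright line. The smaller one, at (73,430), is the decoy. The post top is at (678,340) in the crop. Next I move above the table for a close look.

```bash
python3 -m handwheel '[{"rotation":[0,0,0],"travel":[4.5,-3,-1],"jaw":-1},{"rotation":[0,0,0],"travel":[9,-6,-2],"jaw":-1},{"rotation":[0,0,0],"travel":[13.5,-9,-3],"jaw":-1},{"rotation":[0,0,0],"travel":[18,-12,-4],"jaw":-1},{"rotation":[0,0,0],"travel":[22.5,-15,-4.5],"jaw":-1}]'
python3 -m handwheel '[{"rotation":[0,0,0],"travel":[4.5,-3,0],"jaw":-1},{"rotation":[0,0,0],"travel":[9,-6,0],"jaw":-1},{"rotation":[0,0,0],"travel":[13.5,-9,0],"jaw":-1},{"rotation":[0,0,0],"travel":[18,-12,0],"jaw":-1},{"rotation":[0,0,0],"travel":[21,-15,0],"jaw":-1}]'
python3 - <<'E'
from h import *
im,d,K,T=shot("wrist","w1");print(d.shape)
s=arm.read_state();print(s['position'],s['eef_rot'])
cv2.imwrite("pics/w1b.png",cv2.resize(im[:,:,::-1],None,fx=1.5,fy=1.5,interpolation=cv2.INTER_CUBIC))
E
```

```text
time: 0.72
position: [0.3777, -0.2601, 0.2507]
eef_rot: [0.0, 0.975, 0.224, 0.0]
ft_force: [0.9, -0.6, 0.5]
gripper_width: 0.0943
finger_force: 0.0
time: 1.35
position: [0.501, -0.033, 0.2496]
eef_rot: [-0.0, 0.974, 0.225, -0.001]
ft_force: [0.9, -0.4, -0.4]
gripper_width: 0.094
finger_force: 0.0
(384, 512)
[ 0.501843   -0.02864781  0.24950009] [-2.37733689e-03  9.73913394e-01  2.26907371e-01  3.08260997e-04]
```

View pics/w1b.png

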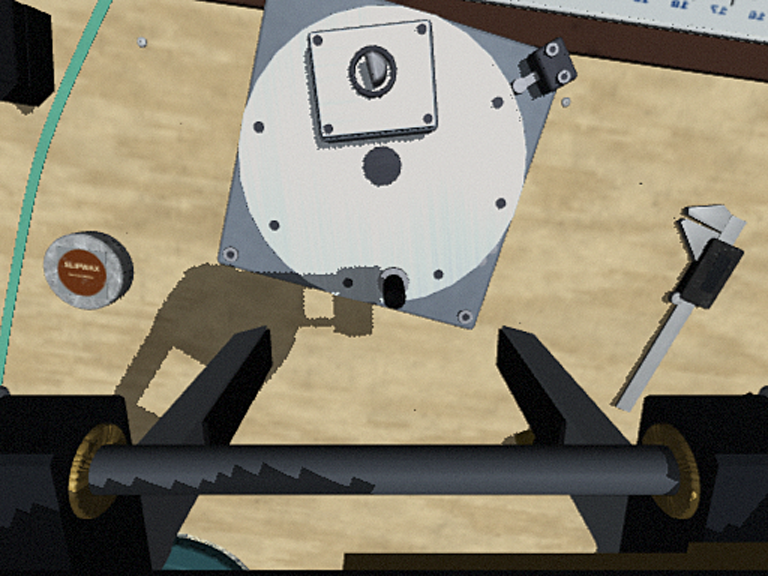

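The wrist view shows the disc axis cap at (382,166) in the enlarged picture, the shaft at (373,70), the post top near (395,300) and its foot at (393,275), and the roller block at (545,70). I compute the positions from these.

```bash
python3 - <<'E'
from h import *
f=np.load("w1.npz");t=np.load("top0.npz")
c=pt(f,382/1.5,166/1.5,.032);s=pt(f,373/1.5,71/1.5,.09)
# post points by height
d=f["d"];K,T=f["K"],f["T"];v,u=np.mgrid[170:212,240:285];P=((np.linalg.inv(K)@np.stack([u.ravel(),v.ravel(),np.ones(u.size)]))*d[v,u].ravel()).T@T[:3,:3].T+T[:3,3]
m=(P[:,2]>.081)&(P[:,2]<.095);tp=P[m];print(m.sum(),tp.min(0),tp.max(0),np.median(tp,0))
p=(tp.min(0)+tp.max(0))/2
print("c",c,pt(t,259.5,171.3,.032),"s",s,"post",p)
for a in (p,s): e=a-c;print(np.hypot(*e[:2]),np.arctan2(e[1],e[0]))
S=arm.read_state();Rm=q2R(S["eef_rot"]);print((Rm.T@(p-S["position"])*100).round(2),Rm[:,1])
r=pt(f,522/1.5,85/1.5,.03)-c;print("roller",np.hypot(*r[:2]),np.arctan2(r[1],r[0]))
E
```

```text
180 [ 0.47182864 -0.06107616  0.08123444] [ 0.48878606 -0.04389742  0.08838966] [ 0.48104555 -0.05199124  0.08655193]
c [ 0.56519888 -0.00119682  0.032     ] [ 0.56385726 -0.00199442  0.032     ] s [0.61925369 0.03138151 0.09      ] post [ 0.48030735 -0.05248679  0.08481205]
0.09918282924558847 -2.598103536161601
0.06311315002475547 0.5423955599303413
[-3.01  1.26 16.46] [ 0.44197772 -0.89701479 -0.00449075]
roller 0.12840665704201473 -0.6082903526712824
```

```bash
python3 -m handwheel '[{"rotation":[0,0,-0.08],"travel":[-3,1.25,5],"jaw":-1},{"rotation":[0,0,-0.08],"travel":[-3,1.25,10],"jaw":-1},{"rotation":[0,0,-0.08],"travel":[-3,1.25,15],"jaw":-1},{"rotation":[0,0,-0.08],"travel":[-3,1.25,19.6],"jaw":-1},{"rotation":[0,0,-0.08],"travel":[-3,1.25,19.6],"jaw":-0.2}]' 15
python3 -m handwheel '[{"rotation":[0,0,0],"travel":[0,0,0],"jaw":0.5},{"rotation":[0,0,0],"travel":[0,0,0],"jaw":1},{"rotation":[0,0,0],"travel":[0,0,0],"jaw":1}]'
python3 - <<'E'
from h import *
s=arm.read_state();print(s)
E
```

```text
time: 2.02
position: [0.475, -0.0586, 0.0501]
eef_rot: [-0.002, 0.965, 0.263, -0.005]
ft_force: [0.6, 0.6, -0.1]
gripper_width: 0.0872
finger_force: 0.0
time: 2.4
position: [0.4804, -0.0597, 0.0565]
eef_rot: [0.001, 0.965, 0.263, 0.002]
ft_force: [0.6, -0.5, -0.7]
gripper_width: 0.0573
finger_force: 0.0
{'time': 2.4, 'qpos': array([-2.40812090e-01,  1.79361310e-02,  1.74522873e+00, -7.14039036e-05,
        1.37456500e+00,  7.98164772e-01]), 'dq': array([ 6.60259421e-04,  5.93114858e-03,  1.35626016e-02, -9.49818955e-04,
       -1.58032331e-03,  9.11718209e-05]), 'tau': array([-1.37485145e-02, -2.88724583e+01, -2.81566358e+01,  6.11300790e-02,
       -5.51926147e-02,  1.13249553e-04]), 'position': array([ 0.48035677, -0.05970841,  0.05649899]), 'eef_rot': array([0.00096796, 0.96485022, 0.2627933 , 0.0016717 ]), 'ft_force': array([ 0.5687371 , -0.51416423, -0.65741123]), 'wrist_torque': array([-0.01464185,  0.00958266, -0.05385041]), 'finger_force': 0.0, 'gripper_width': 0.057311356087244164}
```

```bash
python3 -m handwheel '[{"rotation":[0,0,0],"travel":[0.35,-0.6,0.3],"jaw":1},{"rotation":[0,0,0],"travel":[0.35,-0.6,0.3],"jaw":1},{"rotation":[0,0,0],"travel":[0.35,-0.6,0.3],"jaw":1},{"rotation":[0,0,0],"travel":[0.35,-0.6,0.3],"jaw":1},{"rotation":[0,0,0],"travel":[0.35,-0.6,0.3],"jaw":1}]' 15
```

```text
time: 3.02
position: [0.4789, -0.0525, 0.0514]
eef_rot: [0.0, 0.965, 0.263, -0.0]
ft_force: [-0.6, 0.1, 0.1]
gripper_width: 0.0177
finger_force: 15.0
```

```bash
python3 -m handwheel '[{"rotation":[0,0,-0.15],"travel":[0.11,1.49,0],"jaw":1},{"rotation":[0,0,-0.3],"travel":[0.45,2.96,0],"jaw":1},{"rotation":[0,0,-0.45],"travel":[1,4.35,0],"jaw":1},{"rotation":[0,0,-0.6],"travel":[1.75,5.65,0],"jaw":1},{"rotation":[0,0,-0.75],"travel":[2.68,6.82,0],"jaw":1}]' 15
python3 -m handwheel '[{"rotation":[0,0,-0.1],"travel":[0.05,1,0],"jaw":1},{"rotation":[0,0,-0.2],"travel":[0.2,1.99,0],"jaw":1},{"rotation":[0,0,-0.2],"travel":[0.2,1.99,0],"jaw":1}]' 15
```

```text
time: 3.65
position: [0.5368, -0.0963, 0.0514]
eef_rot: [-0.002, 0.8, 0.6, 0.001]
ft_force: [-0.2, 5.1, 2.6]
gripper_width: 0.0181
finger_force: 15.0
time: 4.03
position: [0.557, -0.0998, 0.0514]
eef_rot: [-0.001, 0.738, 0.675, 0.001]
ft_force: [0.6, 5.0, 1.3]
gripper_width: 0.0176
finger_force: 15.0
```

```bash
python3 -m handwheel '[{"rotation":[0,0,-0.05],"travel":[-0.09,0.5,0],"jaw":1},{"rotation":[0,0,-0.1],"travel":[-0.05,1,0],"jaw":1},{"rotation":[0,0,-0.1],"travel":[-0.05,1,0],"jaw":1}]' 15
python3 -m handwheel '[{"rotation":[0,0,-0.05],"travel":[0.01,0.5,0],"jaw":1},{"rotation":[0,0,-0.1],"travel":[0.05,1,0],"jaw":1},{"rotation":[0,0,-0.1],"travel":[0.05,1,0],"jaw":1}]' 15
python3 -m handwheel '[{"rotation":[0,0,-0.05],"travel":[0.01,0.5,0],"jaw":1},{"rotation":[0,0,-0.05],"travel":[0.01,0.5,0],"jaw":1}]' 15
```

```text
time: 4.4
position: [0.5663, -0.1, 0.0514]
eef_rot: [-0.002, 0.703, 0.711, 0.002]
ft_force: [1.6, 8.2, 1.7]
gripper_width: 0.0178
finger_force: 15.0
time: 4.78
position: [0.5711, -0.0994, 0.0513]
eef_rot: [-0.006, 0.667, 0.745, -0.002]
ft_force: [-12.2, 6.7, 9.4]
gripper_width: 0.0174
finger_force: 15.0
time: 5.03
position: [0.576, -0.0988, 0.0512]
eef_rot: [-0.006, 0.648, 0.761, -0.002]
ft_force: [-9.6, 6.6, 8.0]
gripper_width: 0.0181
finger_force: 15.0
```

```bash
python3 -m handwheel '[{"rotation":[0,0,-0.03],"travel":[0.1,0.3,0],"jaw":1},{"rotation":[0,0,-0.03],"travel":[0.1,0.3,0],"jaw":1}]' 15
python3 -m handwheel '[{"rotation":[0,0,-0.03],"travel":[0.1,0.3,0],"jaw":1},{"rotation":[0,0,-0.03],"travel":[0.1,0.3,0],"jaw":1}]' 15
```

```text
time: 5.28
position: [0.5821, -0.0981, 0.0514]
eef_rot: [-0.002, 0.637, 0.771, 0.0]
ft_force: [-3.7, 5.1, 3.8]
gripper_width: 0.0178
finger_force: 15.0
time: 5.52
position: [0.5826, -0.098, 0.0513]
eef_rot: [-0.004, 0.625, 0.78, -0.003]
ft_force: [-9.0, 3.0, 6.8]
gripper_width: 0.0179
finger_force: 15.0
```

```bash
python3 -m handwheel '[{"rotation":[0,0,0.03],"travel":[0,-0.3,0],"jaw":1},{"rotation":[0,0,0.03],"travel":[0,-0.3,0],"jaw":1}]' 15
python3 -m handwheel '[{"rotation":[0,0,0.06],"travel":[0,-0.6,0],"jaw":1},{"rotation":[0,0,0.06],"travel":[0,-0.6,0],"jaw":1}]' 15
```

```text
time: 5.78
position: [0.5822, -0.0981, 0.0513]
eef_rot: [-0.002, 0.637, 0.771, -0.0]
ft_force: [-4.3, 4.0, 2.4]
gripper_width: 0.0176
finger_force: 15.0
time: 6.02
position: [0.5812, -0.098, 0.0514]
eef_rot: [0.002, 0.659, 0.752, 0.004]
ft_force: [9.9, 7.8, -4.4]
gripper_width: 0.0178
finger_force: 15.0
```

It is seated in the detent: the force goes from -4 N to +10 N over 1 mm of post movement. I ease the load, release, and rise to look.

```bash
python3 -m handwheel '[{"rotation":[0,0,-0.04],"travel":[0,0.4,0],"jaw":1},{"rotation":[0,0,-0.04],"travel":[0,0.4,0],"jaw":0.3},{"rotation":[0,0,-0.04],"travel":[0,0.4,0],"jaw":0},{"rotation":[0,0,-0.04],"travel":[0,0.4,0],"jaw":-0.3},{"rotation":[0,0,-0.04],"travel":[0,0.4,0],"jaw":-0.5}]' 15
python3 -m handwheel '[{"rotation":[0,0,-0.04],"travel":[0,0,-5],"jaw":-1},{"rotation":[0,0,-0.04],"travel":[0,0,-10],"jaw":-1},{"rotation":[0,0,-0.04],"travel":[0,0,-15],"jaw":-1},{"rotation":[0,0,-0.04],"travel":[0,0,-18],"jaw":-1},{"rotation":[0,0,-0.04],"travel":[0,0,-18],"jaw":-1}]' 15
python3 - <<'E'
from h import *
im,d,K,T=shot("wrist","w2")
cv2.imwrite("pics/w2b.png",cv2.resize(im[:,:,::-1],None,fx=1.5,fy=1.5,interpolation=cv2.INTER_CUBIC))
shot("top","top2");s=arm.read_state();print(s['time'],s['position'],s['eef_rot'])
E
```

```text
time: 6.65
position: [0.5818, -0.1002, 0.0515]
eef_rot: [0.0, 0.644, 0.765, -0.0]
ft_force: [-0.4, -0.7, 1.2]
gripper_width: 0.0541
finger_force: 0.0
time: 7.28
position: [0.5833, -0.1003, 0.235]
eef_rot: [0.003, 0.629, 0.778, 0.001]
ft_force: [0.0, 0.1, -0.4]
gripper_width: 0.094
finger_force: 0.0
7.375 [ 0.58144283 -0.09973852  0.23018187] [-6.13729660e-04  6.28787277e-01  7.77577034e-01 -3.74387064e-04]
```

View pics/w2b.png

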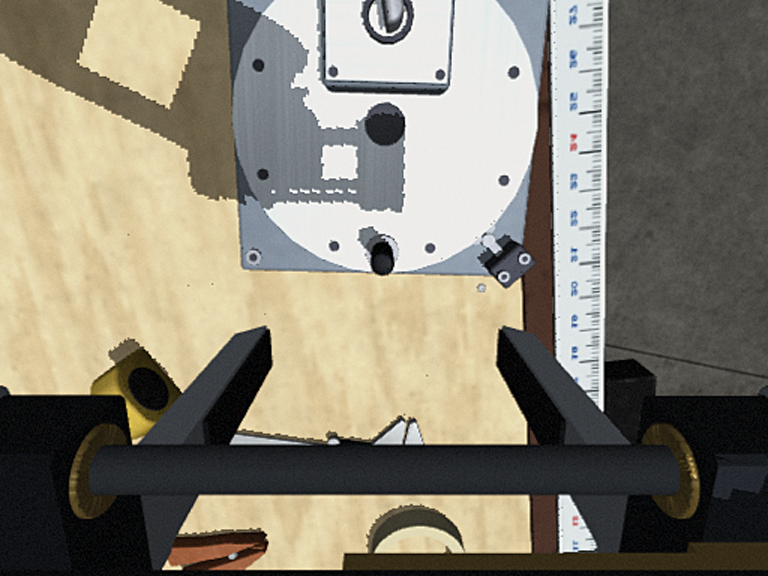

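The table rests at the detent, with the roller at (490,240) engaged and the post at (382,258). Next comes a close look at the shaft on the way.

```bash
python3 -m handwheel '[{"rotation":[0,0,0],"travel":[5,0,1],"jaw":-1},{"rotation":[0,0,0],"travel":[10,0,3],"jaw":-1},{"rotation":[0,0,0],"travel":[12,0,4],"jaw":-1},{"rotation":[0,0,0],"travel":[12,0,4],"jaw":-1},{"rotation":[0,0,0],"travel":[12,0,4],"jaw":-1}]' 15
python3 - <<'E'
from h import *
im,d,K,T=shot("wrist","w3")
f=np.load("w3.npz");s0=np.array([.555,.062,.096,1])
c=np.linalg.inv(T)@s0;uv=K@c[:3]/c[2];print(uv)
u,v=map(int,uv[:2]);u0,v0=max(u-75,0),max(v-65,0);print(u0,v0)
crop("w3","c3",u0,v0,u0+150,v0+112,5)
t=np.load("top2.npz")
for u,v in [(152,255),(166,305),(180,365),(196,330),(150,345),(131,265),(178,250)]: print(pt(t,110+u/4,115+v/4,.042).round(4))
E
```

```text
time: 8.0
position: [0.5571, 0.0164, 0.1914]
eef_rot: [0.0, 0.629, 0.777, -0.0]
ft_force: [0.0, 0.0, 0.5]
gripper_width: 0.0936
finger_force: 0.0
[262.36744517 140.95689947   1.        ]
187 75
[0.5441 0.311  0.042 ]
[0.5087 0.3008 0.042 ]
[0.4666 0.2905 0.042 ]
[0.491  0.2797 0.042 ]
[0.4808 0.3115 0.042 ]
[0.5372 0.3256 0.042 ]
[0.5474 0.2929 0.042 ]
```

View pics/c3.png

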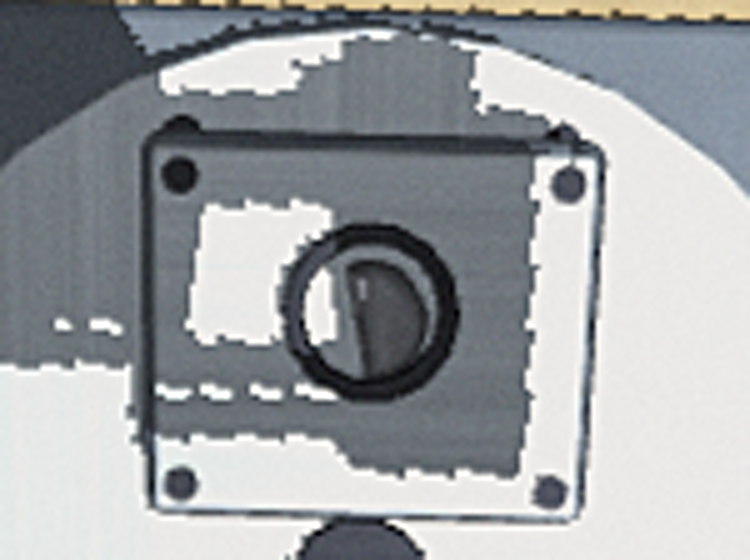

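The crop shows the collar ring centred at (370,312). The D-shaft's flat edge runs from about (348,263) to (368,378) and faces left in the image. I measure it by depth.

```bash
python3 - <<'E'
from h import *
f=np.load("w3.npz");d=f["d"];K,T=f["K"],f["T"]
v,u=np.mgrid[115:165,235:290];P=((np.linalg.inv(K)@np.stack([u.ravel(),v.ravel(),np.ones(u.size)]))*d[v,u].ravel()).T@T[:3,:3].T+T[:3,3]
Z=P[:,2].reshape(u.shape);print(np.histogram(Z,bins=np.arange(.06,.104,.003)))
for z0,z1 in[(.0925,.1),(.075,.081)]:
    m=((Z>z0)&(Z<z1)).astype(np.uint8)
    p=P[m.ravel()>0];(cx,cy),r=cv2.minEnclosingCircle((p[:,:2]*1000).astype(np.float32));e=p[:,:2].mean(0)*1000-[cx,cy];print(m.sum(),cx,cy,r,"centroid off",e,"ang flat",np.degrees(np.arctan2(-e[1],-e[0])))
    if z0>.09:
        print("\n".join("".join("#" if x else "." for x in row) for row in m[5:45]))
for n,z,a,b in[("flat edge",.096,(348,263),(368,378))]:
    A=pt(f,187+a[0]/5,75+a[1]/5,z);B=pt(f,187+b[0]/5,75+b[1]/5,z);e=B-A;print(A,B,np.hypot(*e[:2]),"flat normal deg",np.degrees(np.arctan2(e[1],e[0]))-90,np.degrees(np.arctan2(e[1],e[0]))+90)
print("collar",pt(f,187+370/5,75+312/5,.078),"tool x",np.degrees(np.arctan2(T[1,0],T[0,0])))
cor=[(180,176),(568,185),(549,492),(180,484)]
for a in cor: print(pt(f,187+a[0]/5,75+a[1]/5,.074).round(4))
s=arm.read_state();print(s['time'],s['position'])
E
```

```text
(array([   0,    0,    0, 1034, 1002,  248,  180,    0,    2,    1,   18,
        188,   68,    0]), array([0.06 , 0.063, 0.066, 0.069, 0.072, 0.075, 0.078, 0.081, 0.084,
       0.087, 0.09 , 0.093, 0.096, 0.099, 0.102]))
267 554.0170288085938 63.19062042236328 9.772997856140137 centroid off [1.71195914 0.99829715] ang flat -149.75219566695168
.......................................................
.......................................................
.......................................................
.......................................................
.......................................................
.......................................................
.......................................................
.......................................................
.........................###...........................
......................#########........................
.....................############......................
.....................#############.....................
......................#############....................
......................####
[... 1252 characters left out ...]
.........
.......................................................
.......................................................
.......................................................
.......................................................
428 553.5687866210938 62.76020050048828 16.882570266723633 centroid off [-0.18236215  0.4514171 ] ang flat -68.00242183498301
[0.54759325 0.0722956  0.096     ] [0.55527674 0.05332638 0.096     ] 0.020466247940088122 flat normal deg -157.949562389371 22.050437610629004
collar [0.55380276 0.06319169 0.078     ] tool x 11.973706803630813
[0.514 0.08  0.074]
[0.5851 0.0934 0.074 ]
[0.5957 0.0359 0.074 ]
[0.5246 0.0224 0.074 ]
8.05 [0.55733442 0.01622394 0.19181771]
```

```bash
python3 -m handwheel '[{"rotation":[0,0,0.15],"travel":[3,-0.3,-3],"jaw":-1},{"rotation":[0,0,0.3],"travel":[6,-0.6,-3],"jaw":-1},{"rotation":[0,0,0.45],"travel":[9,-0.9,-3],"jaw":-1},{"rotation":[0,0,0.6],"travel":[12,-1.2,-3],"jaw":-1},{"rotation":[0,0,0.75],"travel":[15,-1.5,-3],"jaw":-0.7}]'
```

```text
time: 8.68
position: [0.5114, 0.1607, 0.2223]
eef_rot: [0.001, 0.872, 0.49, 0.001]
ft_force: [0.2, 0.8, -0.6]
gripper_width: 0.0875
finger_force: 0.0
```

```bash
python3 -c "
from h import *
s=arm.read_state();R_=q2R(s['eef_rot']);print(s['time'],s['position'],np.degrees(np.arctan2(R_[1,0],R_[0,0])));print((R_.T@(np.array([.475,.29,.2])-s['position'])*100).round(2))"
```

```text
8.675 [0.5114317  0.1607068  0.22233537] 58.700488615681685
[ 9.15 -9.83  2.22]
```

```bash
python3 -m handwheel '[{"rotation":[0,0,0.16],"travel":[2,-2.2,0.5],"jaw":-0.7},{"rotation":[0,0,0.32],"travel":[4,-4.4,1],"jaw":-0.5},{"rotation":[0,0,0.48],"travel":[6,-6.5,1.5],"jaw":-0.3},{"rotation":[0,0,0.64],"travel":[8,-8.6,2],"jaw":-0.25},{"rotation":[0,0,0.78],"travel":[9,-9.7,2],"jaw":-0.25}]'
python3 -m handwheel '[{"rotation":[0,0,0],"travel":[0,0,0],"jaw":-0.25},{"rotation":[0,0,0],"travel":[0,0,0],"jaw":-0.25}]'
python3 - <<'E'
from h import *
im,d,K,T=shot("wrist","w4")
c=np.linalg.inv(T)@[.508,.301,.042,1];uv=K@c[:3]/c[2];print(uv)
u,v=map(int,uv[:2]);u0,v0=max(u-75,0),max(v-65,0);print(u0,v0)
crop("w4","c4",u0,v0,u0+150,v0+112,5)
s=arm.read_state();print(s['time'],s['position'],s['eef_rot'],s['gripper_width'])
f=np.load("w4.npz")
v,u=np.mgrid[max(v0-10,0):v0+122,u0:u0+150];P=((np.linalg.inv(K)@np.stack([u.ravel(),v.ravel(),np.ones(u.size)]))*d[v,u].ravel()).T@T[:3,:3].T+T[:3,3]
m=(P[:,2]>.037)&(P[:,2]<.047);m&=np.hypot(P[:,0]-.508,P[:,1]-.301)<.06
p=P[m,:2]*1000;r=cv2.minAreaRect(p.astype(np.float32));b=cv2.boxPoints(r);print(m.sum(),r,b.round(1),p.mean(0))
E
```

```text
time: 9.3
position: [0.4743, 0.2883, 0.2016]
eef_rot: [0.0, 0.992, 0.123, 0.0]
ft_force: [-0.2, 0.5, -0.3]
gripper_width: 0.0591
finger_force: 0.0
time: 9.55
position: [0.4745, 0.2872, 0.2019]
eef_rot: [0.0, 0.992, 0.126, 0.001]
ft_force: [0.4, -0.0, 0.1]
gripper_width: 0.0588
finger_force: 0.0
[250.4352281  145.44285714   1.        ]
175 80
9.6 [0.4744169  0.28713033 0.20184829] [1.39297562e-04 9.92094207e-01 1.25494568e-01 4.21222784e-04] 0.05884879951908225
1923 ((513.1480712890625, 304.15484619140625), (74.15506744384766, 33.93375015258789), 18.363386154174805) [[472.6 308.6]
 [483.3 276.4]
 [553.7 299.7]
 [543.  331.9]] [517.00141433 305.38677454]
```

View pics/c4.png

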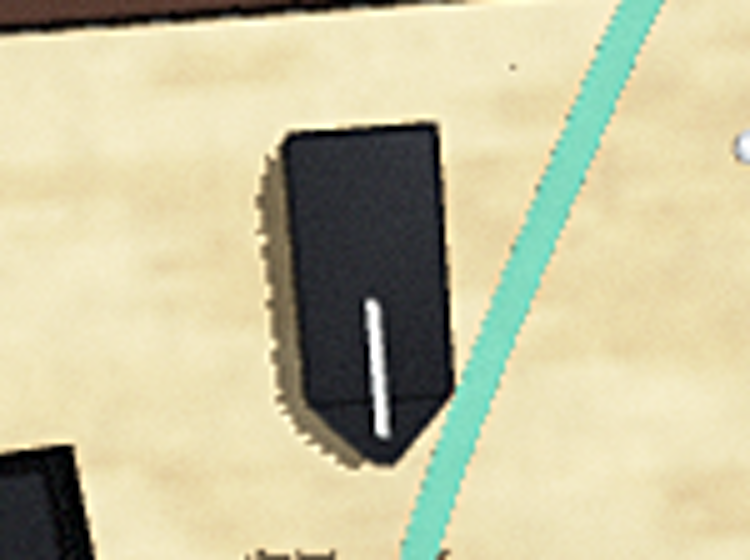

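The close view shows the larger knob with its nose down at (388,465) in the crop. The rectangle fitted to its depth points gives a nose yaw of -161.6°, with the bore axis at (0.520, 0.306). The hose lies to the right at about (540,220), so I go down with the jaws only part open.

```bash
python3 -m handwheel '[{"rotation":[0,0,-0.07],"travel":[4.85,-0.75,4],"jaw":0},{"rotation":[0,0,-0.07],"travel":[4.85,-0.75,9],"jaw":0},{"rotation":[0,0,-0.07],"travel":[4.85,-0.75,13],"jaw":0},{"rotation":[0,0,-0.07],"travel":[4.85,-0.75,13],"jaw":0}]' 25
python3 -m handwheel '[{"rotation":[0,0,0],"travel":[0,0,3],"jaw":0},{"rotation":[0,0,0],"travel":[0,0,5],"jaw":0},{"rotation":[0,0,0],"travel":[0,0,5.7],"jaw":0},{"rotation":[0,0,0],"travel":[0,0,5.7],"jaw":0.3},{"rotation":[0,0,0],"travel":[0,0,5.7],"jaw":1}]' 25
python3 -m handwheel '[{"rotation":[0,0,0],"travel":[0,0,0],"jaw":1},{"rotation":[0,0,0],"travel":[0,0,0],"jaw":1},{"rotation":[0,0,0],"travel":[0,0,0],"jaw":1}]' 25
```

```text
time: 10.1
position: [0.5164, 0.3052, 0.0672]
eef_rot: [0.001, 0.987, 0.16, -0.004]
ft_force: [0.7, -0.2, 0.8]
gripper_width: 0.0467
finger_force: 0.0
time: 10.72
position: [0.52, 0.3079, 0.0165]
eef_rot: [-0.0, 0.987, 0.16, 0.002]
ft_force: [-0.6, -0.3, 1.7]
gripper_width: 0.034
finger_force: 25.0
time: 11.1
position: [0.52, 0.3079, 0.0165]
eef_rot: [-0.0, 0.987, 0.16, 0.002]
ft_force: [-0.2, -1.0, 6.1]
gripper_width: 0.034
finger_force: 25.0
```

```bash
python3 -m handwheel '[{"rotation":[0,0,0],"travel":[0,0,-4],"jaw":1},{"rotation":[0,0,0],"travel":[0,0,-8],"jaw":1},{"rotation":[0,0,0],"travel":[0,0,-12],"jaw":1},{"rotation":[0,0,0],"travel":[0,0,-14],"jaw":1},{"rotation":[0,0,0],"travel":[0,0,-14],"jaw":1}]' 25
python3 -m handwheel '[{"rotation":[0,0,-0.06],"travel":[-0.9,5,0],"jaw":1},{"rotation":[0,0,-0.06],"travel":[-1.8,10,0],"jaw":1},{"rotation":[0,0,-0.06],"travel":[-2.7,15,0],"jaw":1},{"rotation":[0,0,-0.06],"travel":[-3.6,20,0],"jaw":1},{"rotation":[0,0,-0.06],"travel":[-4.5,24.3,0],"jaw":1}]' 25
python3 -m handwheel '[{"rotation":[0,0,0],"travel":[0,0,0],"jaw":1},{"rotation":[0,0,0],"travel":[0,0,0],"jaw":1},{"rotation":[0,0,0],"travel":[0,0,0],"jaw":1}]' 25
python3 - <<'E'
from h import *
im,d,K,T=shot("wrist","w5")
s=arm.read_state();Rm=q2R(s["eef_rot"]);print(s['time'],s['position'],np.degrees(np.arctan2(Rm[1,0],Rm[0,0])),s['gripper_width'],s['ft_force'])
v,u=np.mgrid[0:384,0:512];C=((np.linalg.inv(K)@np.stack([u.ravel(),v.ravel(),np.ones(u.size)]))*d.ravel()).T
t=np.array(arm.camera_params("wrist")["tool_from_camera"]);P=C@t[:3,:3].T+t[:3,3]
m=(abs(P[:,2]+.0255)<.006)&(abs(P[:,1])<.0165)&(abs(P[:,0])<.07)&(d.ravel()>0)
p=P[m];print(m.sum(),p.min(0),p.max(0),np.median(p,0))
W=C@T[:3,:3].T+T[:3,3]
m=(W[:,2]>.0915)&(W[:,2]<.1)&(np.hypot(W[:,0]-.554,W[:,1]-.063)<.014);print("shaft",m.sum())
crop("w5","c5",150,60,400,248,3)
E
```

```text
time: 11.72
position: [0.5196, 0.3081, 0.1565]
eef_rot: [-0.001, 0.987, 0.16, 0.002]
ft_force: [0.1, -0.2, -1.1]
gripper_width: 0.034
finger_force: 25.0
time: 12.35
position: [0.5518, 0.061, 0.152]
eef_rot: [-0.0, 0.982, 0.189, -0.002]
ft_force: [0.7, -0.2, -1.1]
gripper_width: 0.034
finger_force: 25.0
time: 12.72
position: [0.5524, 0.064, 0.1537]
eef_rot: [-0.0, 0.982, 0.191, -0.001]
ft_force: [-0.2, 0.1, -0.9]
gripper_width: 0.0341
finger_force: 25.0
12.775 [0.55248612 0.06400556 0.15396186] 21.983958833965954 0.03399611861852497 [-0.26198061  0.78115795 -0.6171301 ]
5881 [-0.02754993 -0.01647614 -0.03120697] [ 0.03003026  0.01649592 -0.0195579 ] [ 0.00403898  0.00014819 -0.02546277]
shaft 0
```

View pics/c5.png

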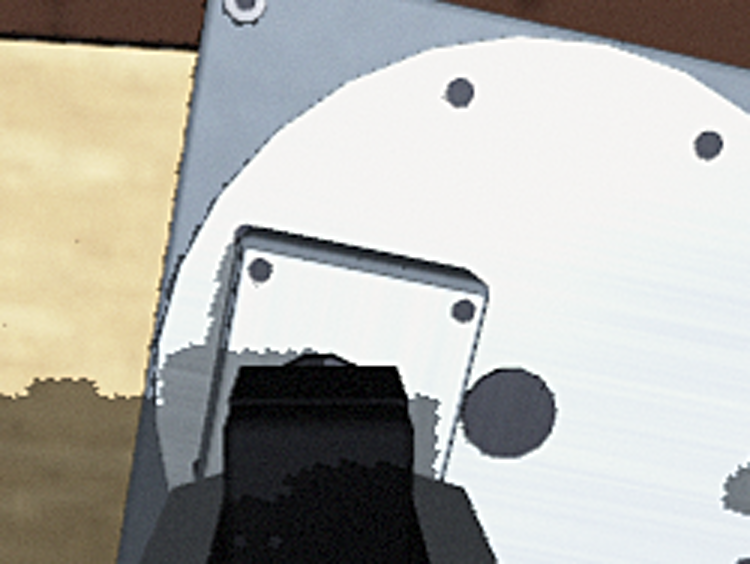

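The crop shows the knob in hand with its tail edge at about (315,370) and the gearbox beneath. The bore axis lies at the TCP within about 1 mm and the yaw is right. I lower onto the shaft.

```bash
python3 -m handwheel '[{"rotation":[0,0,0],"travel":[0.1,0.13,1.5],"jaw":1},{"rotation":[0,0,0],"travel":[0.1,0.13,3],"jaw":1},{"rotation":[0,0,0],"travel":[0.1,0.13,3.6],"jaw":1},{"rotation":[0,0,0],"travel":[0.1,0.13,3.6],"jaw":1}]' 35
python3 -m handwheel '[{"rotation":[0,0,0],"travel":[0,0,0.3],"jaw":1},{"rotation":[0,0,0],"travel":[0,0,0.6],"jaw":1},{"rotation":[0,0,0],"travel":[0,0,0.9],"jaw":1},{"rotation":[0,0,0],"travel":[0,0,0.9],"jaw":1}]' 35
```

```text
time: 13.28
position: [0.5536, 0.0619, 0.1173]
eef_rot: [-0.0, 0.982, 0.19, -0.001]
ft_force: [0.2, -0.7, -0.4]
gripper_width: 0.0339
finger_force: 35.0
time: 13.78
position: [0.5544, 0.0623, 0.1098]
eef_rot: [-0.0, 0.982, 0.19, 0.0]
ft_force: [0.3, 1.9, -0.2]
gripper_width: 0.0338
finger_force: 35.0
```

```bash
python3 -m handwheel '[{"rotation":[0,0,0],"travel":[0,0,0.4],"jaw":1},{"rotation":[0,0,0],"travel":[0,0,0.8],"jaw":1},{"rotation":[0,0,0],"travel":[0,0,0.8],"jaw":1}]' 35
```

```text
time: 14.15
position: [0.5539, 0.0629, 0.1008]
eef_rot: [-0.001, 0.982, 0.19, -0.0]
ft_force: [-0.5, 4.8, -0.5]
gripper_width: 0.0337
finger_force: 35.0
```

```bash
python3 -m handwheel '[{"rotation":[0,0,0],"travel":[0.05,-0.12,0.4],"jaw":1},{"rotation":[0,0,0],"travel":[0.05,-0.12,0.8],"jaw":1},{"rotation":[0,0,0],"travel":[0.05,-0.12,1.2],"jaw":1},{"rotation":[0,0,0],"travel":[0.05,-0.12,1.2],"jaw":1}]' 40
```

```text
time: 14.65
position: [0.5544, 0.0631, 0.0903]
eef_rot: [0.0, 0.982, 0.19, 0.0]
ft_force: [-2.1, 3.5, 5.5]
gripper_width: 0.0335
finger_force: 40.0
```

Collar contact: 5.5 N. I press the rest of the way down.

```bash
python3 -m handwheel '[{"rotation":[0,0,0],"travel":[0,-0.05,0.3],"jaw":1},{"rotation":[0,0,0],"travel":[0,-0.05,0.6],"jaw":1},{"rotation":[0,0,0],"travel":[0,-0.05,0.6],"jaw":1},{"rotation":[0,0,0],"travel":[0,-0.05,0.6],"jaw":1}]' 50
```

```text
time: 15.15
position: [0.5547, 0.0632, 0.0884]
eef_rot: [0.001, 0.982, 0.19, 0.002]
ft_force: [-7.8, 1.5, 19.1]
gripper_width: 0.0338
finger_force: 50.0
```

```bash
python3 -m handwheel '[{"rotation":[0,0,0],"travel":[-0.15,-0.05,0.2],"jaw":1},{"rotation":[0,0,0],"travel":[-0.15,-0.05,0.2],"jaw":1},{"rotation":[0,0,0],"travel":[-0.15,-0.05,0.2],"jaw":1}]' 50
python3 - <<'E'
from h import *
im,d,K,T=shot("wrist","w6");shot("top","top6")
s=arm.read_state();Rm=q2R(s["eef_rot"]);print(s['time'],s['position'],Rm[:,2],s['gripper_width'],s['ft_force'])
v,u=np.mgrid[0:384,0:512];C=((np.linalg.inv(K)@np.stack([u.ravel(),v.ravel(),np.ones(u.size)]))*d.ravel()).T
t=np.array(arm.camera_params("wrist")["tool_from_camera"]);P=C@t[:3,:3].T+t[:3,3]
m=(abs(P[:,2]+.0255)<.008)&(abs(P[:,1])<.0165)&(abs(P[:,0])<.07)&(d.ravel()>0)
p=P[m];print(m.sum(),p.min(0),p.max(0),np.median(p,0))
W=C@T[:3,:3].T+T[:3,3]
print("top z",np.median(W[m,2]))
m=(abs(W[:,2]-.072)<.006)&(np.hypot(W[:,0]-.554,W[:,1]-.063)<.05);print("lid z",np.median(W[m,2]),m.sum())
crop("w6","c6",150,60,400,248,3)
E
```

```text
time: 15.52
position: [0.5547, 0.0632, 0.0884]
eef_rot: [0.001, 0.982, 0.19, 0.004]
ft_force: [-6.6, 1.5, 24.5]
gripper_width: 0.0335
finger_force: 50.0
15.625 [0.55472007 0.06325836 0.08840216] [ 7.60787738e-03 -5.25854405e-04 -9.99970921e-01] 0.03370679382137257 [-7.75260413  1.22038101 23.61174183]
5947 [-0.02786013 -0.01644575 -0.03346178] [ 0.02986046  0.01649412 -0.01752161] [ 0.00425531  0.00015154 -0.02549295]
top z 0.11389772425438285
lid z 0.07197532053451206 3666
```

View pics/c6.png

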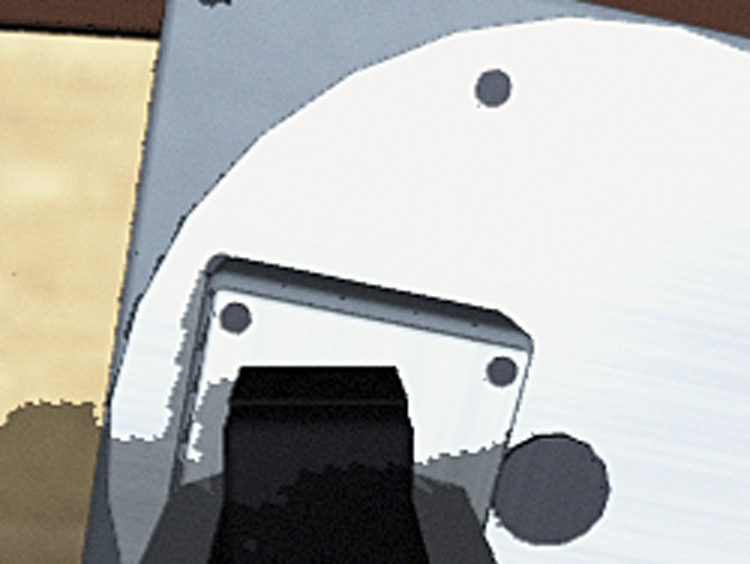

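The knob is down: its top is at z 0.1139, which puts the underside at 0.072, level with the lid, and it has not slipped. I ease the leftover side force on the table, then hand in.

```bash
python3 -m handwheel '[{"rotation":[0,0,0],"travel":[-0.15,-0.05,0],"jaw":1},{"rotation":[0,0,0],"travel":[-0.25,-0.05,0],"jaw":1},{"rotation":[0,0,0],"travel":[-0.25,-0.05,0],"jaw":1}]' 50
```

```text
time: 16.0
position: [0.5545, 0.0632, 0.0885]
eef_rot: [0.001, 0.982, 0.19, 0.006]
ft_force: [-1.0, 3.2, 19.0]
gripper_width: 0.0339
finger_force: 50.0
```

```bash
python3 -c "
from workcell import arm
print(arm.read_state()['dq'].round(4)); print(arm.finish_job())"
```

```text
[ 0.001   0.0032 -0.0021 -0.0004  0.0008 -0.0001]
the job is handed in; nothing more can be done
None
```

I handed the job in at about 16 s, with the table in its detent by feel and the knob held pressed down to the gearbox lid over the D-shaft. I never moved the arm against the tape measure or the wax tin. The hand-in call gave no verdict, so the result is not confirmed.

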